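# Clear the analyser deck

### The job

Four used cuvette strips have been dropped on the open deck of the analyser: sweep them all across the deck and down its waste chute with the fingertips. Only push them, gently: do not pick them up, squeeze them or press down on them. Leave the vials and the bottle standing where they are on the deck, and everything else on the bench undisturbed.

Things in the scene. Friction and masses are not known exactly. Their poses are not given: they have to be found in the camera images.
- analyser: bench-top analyser, cover off, white, 450 mm deep (x) by 600 mm wide (y), fixed. Origin on the bench below the deck's middle; x points away from its front, y to its left end, z up. The deck is its flat, smooth grey top, 120 mm above the bench, open from x = -125 to 125 mm and from the chute to y = 230 mm. In front of it (x below -125 mm) all is lower than the deck
- rear_housing (a point): middle of the top of the analyser's rear housing, which runs along the whole width at x = 170 to 235 mm of the analyser, 65 mm above the deck. Before it, at x = 125 to 170 mm, lies an aluminium incubator block 18 mm above the deck. Axes as the analyser's
- parked_arm (a point): middle of the top of the analyser's parked pipetting arm at the left end of the deck, 168 mm above the deck; the arm is 170 mm long (x) and 32 mm wide (y). Axes as the analyser's
- chute_mouth (a point): middle of the chute's opening, level with the deck surface; axes as the analyser's. The opening measures 160 mm (x) by 105 mm (y); its edge on the deck's side (+y, 52 mm from this point) is flush with the deck. Beyond the opening, 57 mm from this point in -y, stands a thin steel splash plate 25 mm tall
- bin_floor (a point): floor of the yellow waste bin below the chute, right under the middle of the opening, 105 mm below the deck surface; axes as the analyser's. The bin is 160 mm (x) by 105 mm (y) inside, with upright walls
- strip1: used cuvette strip, one of four alike: four ivory square cells in a row with an amber flange along one long edge, one rigid piece of 10 to 20 g, lying flat on the deck. 44 mm along its x, 30 mm along y, 12 mm thick along z; origin at the centre of its underside. It slides on the deck and turns if pushed off-centre; its cells are thin: a firm pinch or press breaks them
- strip2: used cuvette strip, one of four alike: four ivory square cells in a row with an amber flange along one long edge, one rigid piece of 10 to 20 g, lying flat on the deck. 44 mm along its x, 30 mm along y, 12 mm thick along z; origin at the centre of its underside. It slides on the deck and turns if pushed off-centre; its cells are thin: a firm pinch or press breaks them
- strip3: used cuvette strip, one of four alike: four ivory square cells in a row with an amber flange along one long edge, one rigid piece of 10 to 20 g, lying flat on the deck. 44 mm along its x, 30 mm along y, 12 mm thick along z; origin at the centre of its underside. It slides on the deck and turns if pushed off-centre; its cells are thin: a firm pinch or press breaks them
- strip4: used cuvette strip, one of four alike: four ivory square cells in a row with an amber flange along one long edge, one rigid piece of 10 to 20 g, lying flat on the deck. 44 mm along its x, 30 mm along y, 12 mm thick along z; origin at the centre of its underside. It slides on the deck and turns if pushed off-centre; its cells are thin: a firm pinch or press breaks them
- amber_vial: amber glass vial with a white label and grey cap, 22 mm in diameter and 42 mm tall, standing loose on the deck; origin at the centre of its underside
- red_cap_vial: pale glass vial with a white label and red cap, 22 mm in diameter and 42 mm tall, standing loose on the deck; origin at the centre of its underside
- reagent_bottle: small white bottle with a blue cap, 32 mm in diameter and 52 mm tall, standing loose on the deck; origin at the centre of its underside
- tube_rack: grey rack of capped sample tubes, 64 x 222 mm and 98 mm tall, standing in the bay in front of the deck, its top level with the deck; origin at the centre of its underside
- bench_timer: white timer, 65 x 75 x 22 mm, lying on the bench to the left of the analyser; origin at the centre of its underside
- mouse: black computer mouse, 105 x 60 x 30 mm, on the bench at the right; origin at the centre of its underside

How it is judged:
By the outcome, as a careful person would: the job done as asked, in the order asked, and still so for the second after the job is handed in, with the robot touching nothing.
It also fails if it takes over 58 s, if anything falls off the work surface, if the arm or the gripper's body presses on something with over 40 N, if the wrist force passes 120 N, or if a joint passes its speed limit or range.

### The arm

A 7-joint arm with a two-finger parallel gripper is mounted at the origin on the work surface. World frame = base frame: x ahead of the robot, y to its left, z up, the work surface at z = 0. Lengths are in m, angles in rad, forces in N, time in s.
With the tool pointing down it reaches from about 0.4 to 0.85 m from the base axis. Payload 4.5 kg.
Tool frame: the origin (TCP) lies on the centre line of the jaws, within the pads' length; the fingertips stand 11 mm ahead of it and the grasp point (between the pads) lies 8 mm behind it; z points along the fingers, x is the direction in which the jaws open and shut, and the axes are right-handed (so a half turn about z gives the same grasp; the last joint's range is limited). The gripper opens to 88 mm and grips with 3 to 60 N. Pads are 18 mm wide; open, the fingers measure 123 mm over their backs; the gripper's body (75 mm by 187 mm) begins 45 mm behind the grasp point.
Start: joints at [1.141, 0.689, -0.195, 1.565, 0.157, 0.902, -0.215], TCP at [0.28, -0.559, 0.25] pointing down, gripper open.
Joint ranges: [-3.01, 3.01], [-0.46, 2.08], [-1.47, 1.51], [0.13, 2.56], [-1, 4.14], [0.04, 2.09], [-2.66, 2.66]. Speed limits (rad/s): [2.57, 2.57, 3.14, 3.14, 3.14, 3.14, 3.14].

### API

Orientations are given as a unit quaternion [x, y, z, w].
In Python, from plant import r, vision, order, nets gives the robot as it stands.
- The arm moves only by the tool send_rows, never from a script. Its argument "series" is a list of rows, each an object with "delta_pos": the shift along the tool's x, y, z in cm, a list of three; "turn": the turn about the tool's z in degrees; "jaw": the closure, from 0 (fully open) to 1 (shut). In form: [{"delta_pos": [x, y, z], "turn": turn, "jaw": jaw}, ...]. A call has 1 to 8 rows; each row is the pose to reach, as a shift and turn from the pose commanded when the call began, along the tool's axes at that moment; what a row does not reach only later rows make up. A row lasts 1/12 s, in which the tool goes at most 41.7 mm and 7.16 degrees, less where a joint would pass 70% of its speed; a pose out of reach is approached as far as the arm can. A call with a gripper value outside its range is refused whole. The fingers move at their own pace and stop on an object; "force" is the grip in N (left out, the last holds). Time passes only in rows, so rows that repeat a pose let the fingers close. It gives the time, the measured TCP pose, the force and the opening at its end, in the units of the state.
- r.get_state(): the state, without advancing time (a new reading comes with each control period).
- vision.snapshot(name): name is "scene" or "top" or "wrist"; returns the picture (480x640x3 uint8, blue, green, red); there is no depth.
- vision.camera_params(name): a dict with "intrinsics" (3x3 intrinsics, pixels), "extrinsics" (4x4, takes a point from world to camera coordinates). Camera axes: x right, y down, z forward; pixel columns grow to the right and rows downward; lengths in m; the calibration is good to about 2 mm. A picture is of the moment at which its call begins: read the wrist's pose just before it. camera_params takes no time and is no camera call; for the wrist camera it gives the pose at the moment of the call.
- order.finish_job(): hands the job in, once; it reports no verdict.
Trained networks look in the newest picture that a camera, given by its name, has taken for a name from the list of things; names that differ only in an ending like _2 or _b are one class to them, and where a whole thing is asked for, a point or a joint stands for the part that bears it (a point fixed in the world has none). Each returns a list of dicts, best first, with "score" (0 to 1); they miss things now and then, are a little off and sometimes report something else, mostly with a low value. They report only what shows in the picture. A call takes as long as a camera call.
- nets.boxes_of(camera, label): "location" ([row, column] as shares, 0 to 1, of the picture: columns of its width, rows of its height, amid what is visible of it).
- nets.trace(camera, label): "region" (480x640 bool, what is visible of it) and "location" ([row, column] as shares, 0 to 1, of the picture: columns of its width, rows of its height, amid what is visible of it).
The state is a dict: "clock": time; "q": joint angles; "qd": joint speeds; "joint_torque": joint torques, N m; "tool_pos": TCP position; "eef_rot": TCP orientation; "contact_force": force on the tool from outside, world axes, zero at the start; "moment": the same for the moment, N m; "opening": opening from 0.0 (shut) to 1.0 (fully open).
Only numpy, scipy, OpenCV 4.12 (cv2) and the standard library are available. Lean on these libraries where they do the work, as an engineer would, in place of code of your own. Each camera call takes 0.05 s, during which the arm holds its last target.

## Working session

There is one attempt and no reset: what is moved stays moved. The work goes in short steps, Python scripts to look and compute and a tool call to move; the robot and the scene stay as the last step left them, time stands still between calls to the robot, and variables do not carry over. Pictures are saved under pics/ and viewed, and the job is handed in when it is done.

Besides the shell and the picture viewer there is one more tool, called by a JSON object that holds its "name" and its "arguments", one argument or row to a line. send_rows: Moves the arm, as the interface text tells. Its arguments: {"type":"object","properties":{"series":{"type":"array"},"force":{"type":"number"}},"required":["series"]}

```bash
ls; mkdir -p pics
python3 - <<'E'
from plant import r, vision, order, nets
import cv2
s=r.get_state(); print(s['clock'],s['tool_pos'],s['eef_rot'],s['opening'])
for n in ('scene','top'):
    im=vision.snapshot(n); cv2.imwrite(f'pics/{n}0.png',im)
    p=vision.camera_params(n); print(n,p)
E
```

```text
pics
0.0 [ 0.27929843 -0.55845813  0.24892105] [ 8.50718853e-01 -5.25620249e-01 -7.86744946e-04 -4.10688105e-04] 0.9986250415790118
scene {'intrinsics': array([[609.22518109,   0.        , 320.78479089],
       [  0.        , 609.22518109, 238.69874605],
       [  0.        ,   0.        ,   1.        ]]), 'extrinsics': array([[-0.2557484 ,  0.96665737,  0.01289533,  0.14341559],
       [ 0.59366771,  0.1675662 , -0.78707066, -0.20041704],
       [-0.76298847, -0.19363652, -0.61672805,  2.0129719 ],
       [ 0.        ,  0.        ,  0.        ,  1.        ]])}
top {'intrinsics': array([[457.82865721,   0.        , 318.6123677 ],
       [  0.        , 457.82865721, 241.29501672],
       [  0.        ,   0.        ,   1.        ]]), 'extrinsics': array([[-0.00415739, -0.99983628, -0.01761071,  0.01023925],
       [-0.99061684,  0.00652354, -0.13651273,  0.63900091],
       [ 0.13660526,  0.01687793, -0.99048177,  1.29191441],
       [ 0.        ,  0.        ,  0.        ,  1.        ]])}
```

View pics/scene0.png

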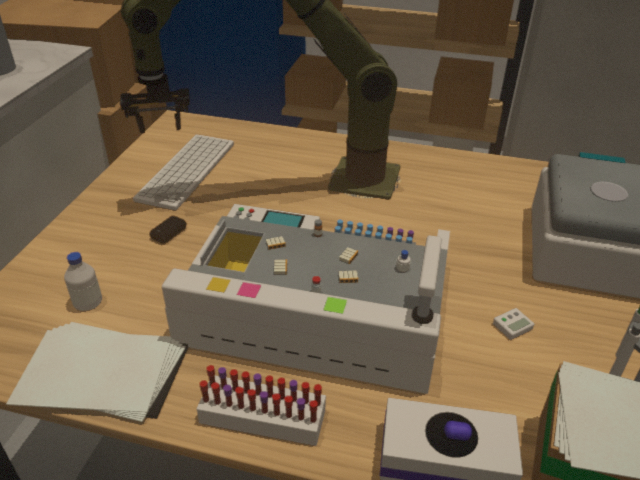

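View pics/top0.png

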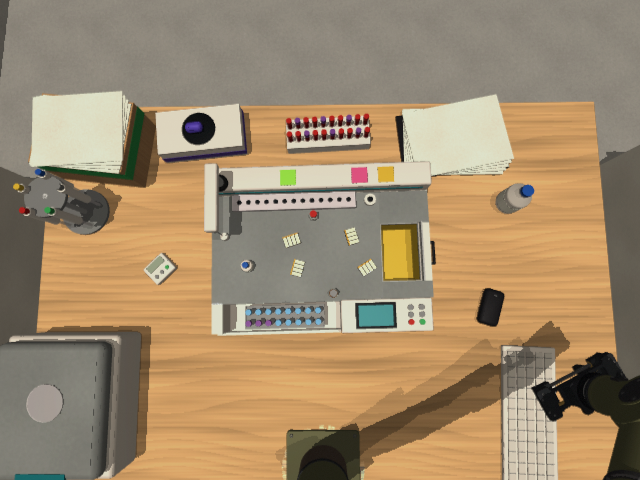

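The scene view shows the strips on the deck around (275,243), (280,267), (348,255), (348,276). The top view shows them at about (291,240), (297,268), (352,236) and (367,267), with the amber vial at (334,292), the red vial at (313,214), the bottle at (247,266) and the chute at (400,252).

```bash
cat > h.py <<'E'
import numpy as np, cv2
from plant import r, vision, order, nets
P={}
def cam(n):
    p=vision.camera_params(n); return p['intrinsics'],p['extrinsics']
def pix2w(n,uv,z,c=None):
    K,T=c or cam(n); R=T[:3,:3];t=T[:3,3]
    o=-R.T@t; uv=np.atleast_2d(uv).astype(float)
    d=np.c_[uv,np.ones(len(uv))]@np.linalg.inv(K).T@R
    return o+d*((z-o[2])/d[:,2])[:,None]
def w2pix(n,p,c=None):
    K,T=c or cam(n); q=np.atleast_2d(p)@T[:3,:3].T+T[:3,3]; q=q@K.T; return q[:,:2]/q[:,2:]
E
python3 - <<'E'
from h import *
im=vision.snapshot('top')
for l,z in (('strip1',.132),('amber_vial',.162),('red_cap_vial',.162),('reagent_bottle',.172),('chute_mouth',.12),('analyser',.12)):
    for d in nets.trace('top',l)[:5]:
        m=d['region'].astype(np.uint8); 
        if m.sum()<5: continue
        rect=cv2.minAreaRect(np.argwhere(m)[:,::-1].astype(np.float32))
        uv=np.array(d['location'])[::-1]*[640,480]
        box=cv2.boxPoints(rect)
        w=pix2w('top',box,z)[:,:2]
        print(l,round(d['score'],2),uv.round(1),pix2w('top',uv,z)[0].round(3),'box',(w*1000).round(0).tolist(),m.sum())
c=im[150:345,195:445]; cv2.imwrite('pics/topz.png',cv2.resize(c,None,fx=3.1,fy=3.0,interpolation=cv2.INTER_CUBIC))
for uv in [(383,225),(419,225),(381,281),(418,281),(212,303),(432,299),(212,222),(236,210),(356,208)]:
    print(uv,pix2w('top',uv,.12)[0].round(3))
E
```

```text
strip1 0.75 [348.1 239.1] [ 0.632 -0.075  0.132] box [[657.0, -62.0], [667.0, -93.0], [623.0, -107.0], [613.0, -76.0]] 194
strip1 0.65 [297.7 269.2] [0.551 0.062 0.132] box [[540.0, 84.0], [579.0, 71.0], [569.0, 45.0], [531.0, 58.0]] 155
strip1 0.56 [365.7 268.8] [ 0.551 -0.121  0.132] box [[557.0, -99.0], [579.0, -136.0], [552.0, -152.0], [530.0, -115.0]] 180
strip1 0.51 [291.1 239.7] [0.632 0.08  0.132] box [[639.0, 107.0], [654.0, 64.0], [625.0, 53.0], [609.0, 96.0]] 188
red_cap_vial 0.46 [313.7 213.4] [0.698 0.018 0.162] box [[694.0, 36.0], [710.0, 19.0], [694.0, 3.0], [678.0, 20.0]] 69
reagent_bottle 0.59 [249.1 268.6] [0.55  0.187 0.172] box [[557.0, 214.0], [578.0, 193.0], [557.0, 172.0], [536.0, 192.0]] 113
reagent_bottle 0.53 [352.3 237.1] [ 0.632 -0.084  0.172] box [[651.0, -63.0], [658.0, -92.0], [617.0, -101.0], [610.0, -72.0]] 172
reagent_bottle 0.48 [326.6 242.9] [ 0.617 -0.016  0.172] box [[837.0, 318.0], [844.0, -304.0], [389.0, -296.0], [379.0, 295.0]] 34764
chute_mouth 0.91 [324.5 242. ] [ 0.626 -0.011  0.12 ] box [[854.0, 333.0], [859.0, -315.0], [383.0, -304.0], [375.0, 311.0]] 34865
analyser 0.74 [324.2 242.4] [ 0.625 -0.01   0.12 ] box [[854.0, 335.0], [858.0, -318.0], [383.0, -307.0], [375.0, 313.0]] 34992
(383, 225) [ 0.673 -0.172  0.12 ]
(419, 225) [ 0.672 -0.271  0.12 ]
(381, 281) [ 0.519 -0.163  0.12 ]
(418, 281) [ 0.518 -0.263  0.12 ]
(212, 303) [0.462 0.295 0.12 ]
(432, 299) [ 0.47  -0.299  0.12 ]
(212, 222) [0.685 0.301 0.12 ]
(236, 210) [0.718 0.235 0.12 ]
(356, 208) [ 0.721 -0.099  0.12 ]
```

View pics/topz.png

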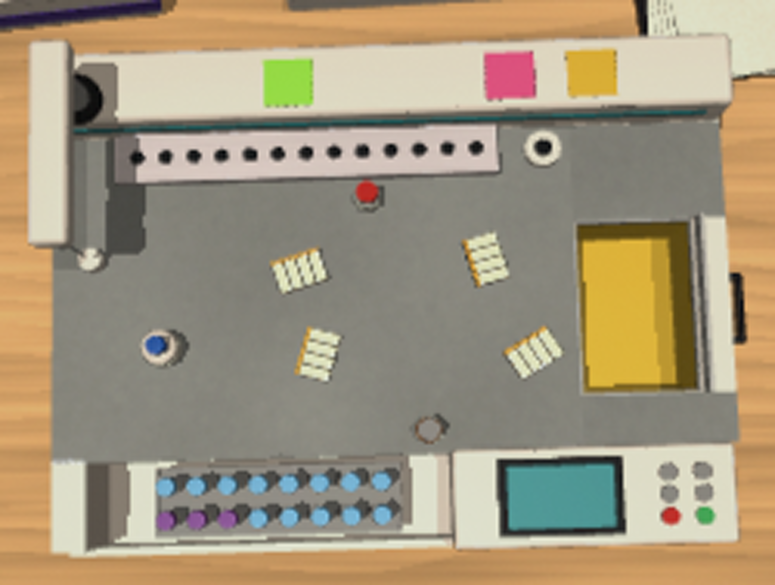

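Run:
```python
from h import *
Z=lambda l:np.array(l,float)/[3.1,3.0]+[195,150]
def show(n,l,z): print(n,(pix2w('top',Z(l),z)[:,:2]*1000).round(0).tolist())
show('strips ABCD',[(299,270),(319,354),(486,259),(533,352)],.132)
show('amber top',[(430,427)],.162); show('red',[(367,190)],.162); show('bottle',[(156,345)],.172)
show('chute',[(577,223),(585,392),(690,222),(697,390)],.12)
show('deck front',[(52,460),(452,449),(738,443)],.12)
show('incubator front',[(112,184),(498,171)],.138)
show('housing top front',[(75,128),(722,108)],.185)
show('plate',[(700,215),(706,390)],.145)
```

```text
strips ABCD [[631.0, 79.0], [554.0, 62.0], [640.0, -85.0], [555.0, -125.0]]
amber top [[488.0, -34.0]]
red [[699.0, 18.0]]
bottle [[560.0, 197.0]]
chute [[675.0, -167.0], [520.0, -171.0], [675.0, -267.0], [521.0, -268.0]]
deck front [[461.0, 296.0], [469.0, -54.0], [473.0, -302.0]]
incubator front [[711.0, 245.0], [720.0, -96.0]]
housing top front [[752.0, 268.0], [765.0, -285.0]]
plate [[677.0, -271.0], [520.0, -271.0]]
```

```bash
cat >> h.py <<'E'
from scipy.spatial.transform import Rotation as Ro
def to(p,yaw_deg=None):
    s=r.get_state(); R=Ro.from_quat(s['eef_rot']); M=R.as_matrix()
    d=M.T@(np.array(p)-s['tool_pos'])*100
    yaw=np.degrees(np.arctan2(M[1,0],M[0,0]))
    print('t',s['clock'],'pos',s['tool_pos'].round(4),'yaw',yaw.round(2),'delta cm',d.round(2),'turn',None if yaw_deg is None else round(yaw-yaw_deg,1))
E
python3 -c "
from h import *
to([.557,-.072,.25],1)"
```

```text
t 0.45 pos [ 0.2796 -0.5589  0.2496] yaw -63.42 delta cm [-3.114e+01 -4.659e+01 -3.000e-02] turn -64.4
```

{"name": "send_rows", "arguments": {
  "series": [
    {"delta_pos": [-2.2,-3.3,0],"turn": -6,"jaw": 0.84},
    {"delta_pos": [-4.4,-6.6,0],"turn": -12,"jaw": 0.84},
    {"delta_pos": [-6.6,-9.9,0],"turn": -18,"jaw": 0.84},
    {"delta_pos": [-8.8,-13.2,0],"turn": -24,"jaw": 0.84},
    {"delta_pos": [-11,-16.5,0],"turn": -30,"jaw": 0.84},
    {"delta_pos": [-13.2,-19.8,0],"turn": -36,"jaw": 0.84},
    {"delta_pos": [-15.4,-23.1,0],"turn": -42,"jaw": 0.84},
    {"delta_pos": [-17.6,-26.4,0],"turn": -48,"jaw": 0.84}
  ],
  "force": 5
}}

```text
clock: 1.12
tool_pos: [0.4377, -0.2819, 0.2501]
eef_rot: [0.991, -0.132, 0.0, 0.0]
contact_force: [0.4, -0.1, -0.0]
opening: 0.418
```

```bash
python3 -c "
from h import *
to([.557,-.072,.25],1)"
```

```text
t 1.1167 pos [ 0.4377 -0.2819  0.2501] yaw -15.15 delta cm [  6.03 -23.38   0.  ] turn -16.1
```

{"name": "send_rows", "arguments": {
  "series": [
    {"delta_pos": [0.8,-3.3,0],"turn": -4,"jaw": 0.84},
    {"delta_pos": [1.6,-6.6,0],"turn": -8,"jaw": 0.84},
    {"delta_pos": [2.5,-9.9,0],"turn": -12,"jaw": 0.84},
    {"delta_pos": [3.4,-13.2,0],"turn": -16.1,"jaw": 0.84},
    {"delta_pos": [4.2,-16.5,0],"turn": -16.1,"jaw": 0.84},
    {"delta_pos": [5.0,-19.8,0],"turn": -16.1,"jaw": 0.84},
    {"delta_pos": [6.0,-23.4,2],"turn": -16.1,"jaw": 0.84},
    {"delta_pos": [6.0,-23.4,5],"turn": -16.1,"jaw": 0.84}
  ]
}}

```text
clock: 1.78
tool_pos: [0.5637, -0.0644, 0.2025]
eef_rot: [1.0, 0.011, 0.007, -0.003]
contact_force: [1.5, 0.4, -0.5]
opening: 0.159
```

Run:
```python
from h import *
to([.557,-.072,.136],1)
im=vision.snapshot('wrist'); cv2.imwrite('pics/w1.png',im)
im=vision.snapshot('top'); cv2.imwrite('pics/t1.png',cv2.resize(im[150:345,195:445],None,fx=3.1,fy=3.0,interpolation=cv2.INTER_CUBIC))
```

```text
t 1.7833 pos [ 0.5637 -0.0644  0.2025] yaw 1.21 delta cm [-0.77  0.79  6.64] turn 0.2
```

View pics/w1.png

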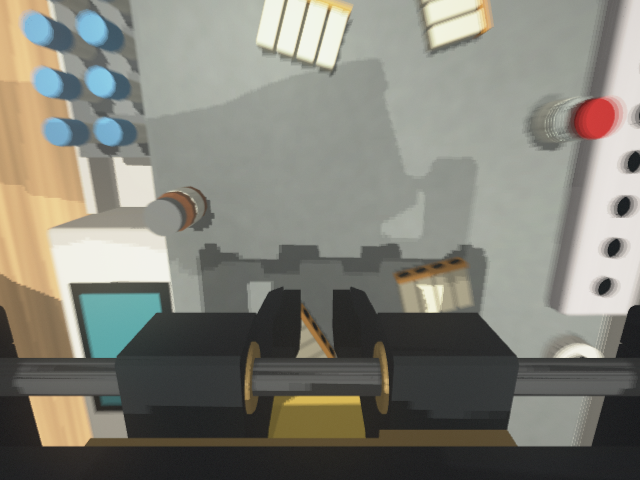

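View pics/t1.png

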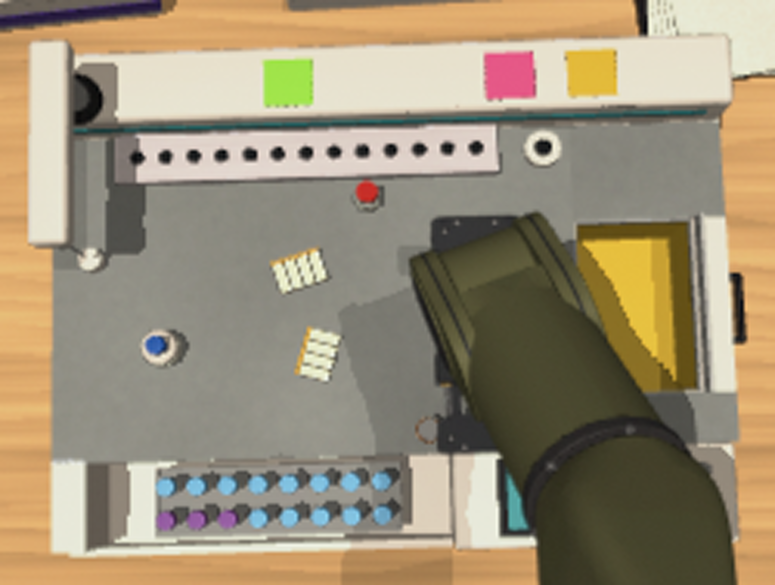

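Wrist view: strip D's flange shows between the fingers (310,330), strip C is at (435,285) clear to the side, and the amber vial is at (180,210). All are clear of the descent.

{"name": "send_rows", "arguments": {
  "series": [
    {"delta_pos": [0,0.0,1.5],"turn": 0,"jaw": 0.84},
    {"delta_pos": [0,0,3.5],"turn": 0,"jaw": 0.84},
    {"delta_pos": [0,0,5],"turn": 0,"jaw": 0.84},
    {"delta_pos": [0,0,6],"turn": 0,"jaw": 0.84},
    {"delta_pos": [0,0,6.3],"turn": 0,"jaw": 0.84},
    {"delta_pos": [0,0,6.3],"turn": 0,"jaw": 0.84}
  ]
}}

```text
clock: 2.38
tool_pos: [0.557, -0.0746, 0.1368]
eef_rot: [1.0, 0.005, -0.0, 0.0]
contact_force: [-0.4, 0.3, 0.9]
opening: 0.157
```

Run:
```python
from h import *
to([.562,-.19,.136],1)
im=vision.snapshot('wrist'); cv2.imwrite('pics/w2.png',im)
```

```text
t 2.3833 pos [ 0.557  -0.0746  0.1368] yaw 0.62 delta cm [ 0.38 11.54  0.09] turn -0.4
```

View pics/w2.png

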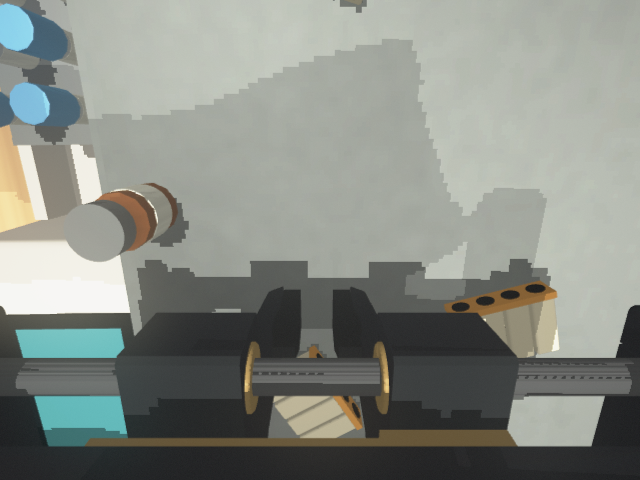

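{"name": "send_rows", "arguments": {
  "series": [
    {"delta_pos": [0,0.5,0.15],"turn": 0,"jaw": 0.84},
    {"delta_pos": [0,1.2,0.15],"turn": 0,"jaw": 0.84},
    {"delta_pos": [0,1.9,0.15],"turn": 0,"jaw": 0.84},
    {"delta_pos": [0.1,2.6,0.15],"turn": 0,"jaw": 0.84},
    {"delta_pos": [0.1,3.4,0.15],"turn": 0,"jaw": 0.84},
    {"delta_pos": [0.2,4.2,0.15],"turn": 0,"jaw": 0.84},
    {"delta_pos": [0.2,5.0,0.15],"turn": 0,"jaw": 0.84},
    {"delta_pos": [0.3,5.8,0.15],"turn": 0,"jaw": 0.84}
  ]
}}

```text
clock: 3.1
tool_pos: [0.5606, -0.1329, 0.1352]
eef_rot: [1.0, 0.006, -0.0, 0.0]
contact_force: [-0.2, 0.2, 0.5]
opening: 0.158
```

Run:
```python
from h import *
to([.562,-.192,.1355],1)
im=vision.snapshot('wrist'); im2=vision.snapshot('scene'); cv2.imwrite('pics/w3.png',np.hstack([cv2.resize(im,(400,300)),cv2.resize(im2[200:320,160:320],(400,300))]))
print(r.get_state()['contact_force'])
```

```text
t 3.1 pos [ 0.5606 -0.1329  0.1352] yaw 0.65 delta cm [ 0.07  5.91 -0.03] turn -0.3
[ 0.5642686  -0.13084021  0.20707293]
```

View pics/w3.png

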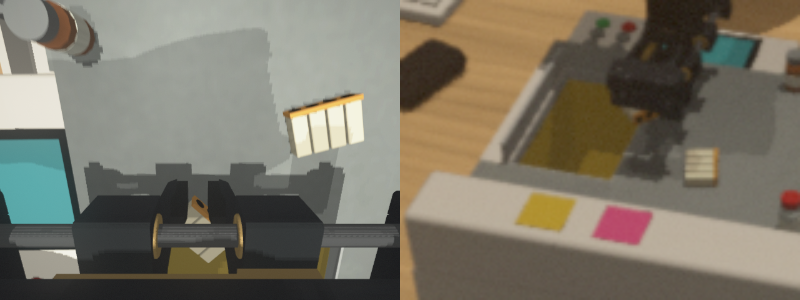

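The strip moves ahead of the fingers with a corner in the gap, and the force is negligible. I'll continue over the edge.

{"name": "send_rows", "arguments": {
  "series": [
    {"delta_pos": [0,0.8,0],"turn": 0,"jaw": 0.84},
    {"delta_pos": [0,1.6,0],"turn": 0,"jaw": 0.84},
    {"delta_pos": [0,2.4,0],"turn": 0,"jaw": 0.84},
    {"delta_pos": [0,3.2,0],"turn": 0,"jaw": 0.84},
    {"delta_pos": [0,4.0,0],"turn": 0,"jaw": 0.84},
    {"delta_pos": [0,4.8,0],"turn": 0,"jaw": 0.84},
    {"delta_pos": [0,5.6,0],"turn": 0,"jaw": 0.84},
    {"delta_pos": [0,6.2,0],"turn": 0,"jaw": 0.84}
  ]
}}

```text
clock: 3.87
tool_pos: [0.5614, -0.1952, 0.1352]
eef_rot: [1.0, 0.005, -0.0, 0.0]
contact_force: [-0.4, -0.8, 0.2]
opening: 0.161
```

Run:
```python
from h import *
to([.562,-.192,.1355],1)
im=vision.snapshot('wrist'); im2=vision.snapshot('scene'); cv2.imwrite('pics/w4.png',np.hstack([cv2.resize(im,(400,300)),cv2.resize(im2[200:320,160:320],(400,300))]))
print(r.get_state()['contact_force'])
```

```text
t 3.8667 pos [ 0.5614 -0.1952  0.1352] yaw 0.62 delta cm [ 0.07 -0.32 -0.03] turn -0.4
[-0.00480812 -0.03825412 -0.47579063]
```

View pics/w4.png

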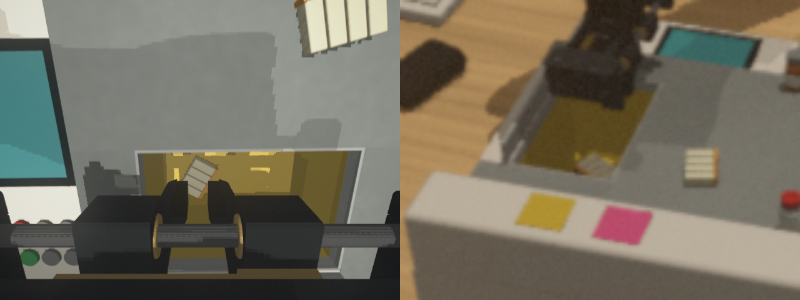

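Strip D lies in the bin. Next is strip C.

{"name": "send_rows", "arguments": {
  "series": [
    {"delta_pos": [0,0,-2.5],"turn": 0,"jaw": 0.84},
    {"delta_pos": [0.8,-1.5,-4.5],"turn": 0,"jaw": 0.84},
    {"delta_pos": [2.4,-4.5,-5],"turn": 0,"jaw": 0.84},
    {"delta_pos": [4.2,-8,-5],"turn": 0,"jaw": 0.84},
    {"delta_pos": [6.2,-11.5,-5],"turn": 0,"jaw": 0.84},
    {"delta_pos": [7.6,-14.5,-5],"turn": 0,"jaw": 0.84},
    {"delta_pos": [8.0,-15.6,-4.5],"turn": 0,"jaw": 0.84},
    {"delta_pos": [8.0,-15.6,-4],"turn": 0,"jaw": 0.84}
  ]
}}

```text
clock: 4.63
tool_pos: [0.6407, -0.0308, 0.1754]
eef_rot: [1.0, 0.01, 0.001, -0.002]
contact_force: [-0.3, -0.4, 0.4]
opening: 0.16
```

Run:
```python
from h import *
to([.640,-.035,.1355],1)
im=vision.snapshot('wrist'); cv2.imwrite('pics/w5.png',im)
```

```text
t 4.6333 pos [ 0.6407 -0.0308  0.1754] yaw 1.1 delta cm [-0.08  0.44  3.99] turn 0.1
```

View pics/w5.png

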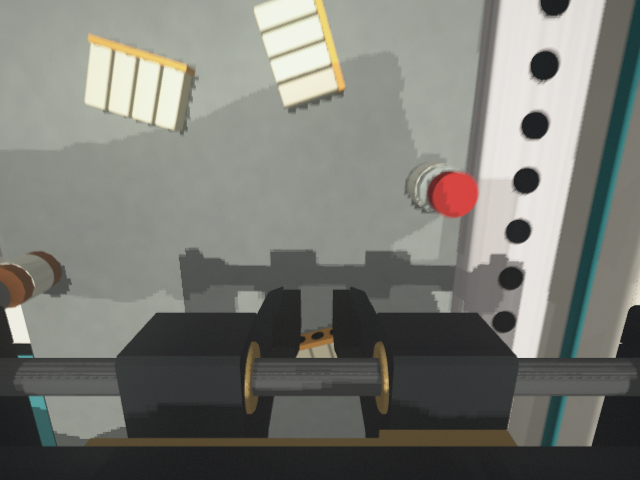

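Run:
```python
from h import *
print(pix2w('wrist',[(300,350),(332,328)],.132).round(3))
```

```text
[[ 0.63  -0.078  0.132]
 [ 0.648 -0.064  0.132]]
```

{"name": "send_rows", "arguments": {
  "series": [
    {"delta_pos": [0,0,2],"turn": 0,"jaw": 0.84},
    {"delta_pos": [0,0,3.5],"turn": 0,"jaw": 0.84},
    {"delta_pos": [0,0,4],"turn": 0,"jaw": 0.84},
    {"delta_pos": [0,0.5,4],"turn": 0,"jaw": 0.84},
    {"delta_pos": [0,1.3,4],"turn": 0,"jaw": 0.84},
    {"delta_pos": [0,2.1,4],"turn": 0,"jaw": 0.84},
    {"delta_pos": [0,2.9,4],"turn": 0,"jaw": 0.84},
    {"delta_pos": [0,3.7,4],"turn": 0,"jaw": 0.84}
  ]
}}

```text
clock: 5.35
tool_pos: [0.6405, -0.0757, 0.1361]
eef_rot: [1.0, 0.005, 0.001, 0.0]
contact_force: [-0.0, -0.3, 0.2]
opening: 0.16
```

Run:
```python
from h import *
to([.636,-.192,.1355],1)
im=vision.snapshot('wrist'); im2=vision.snapshot('scene'); cv2.imwrite('pics/w6.png',np.hstack([cv2.resize(im,(400,300)),cv2.resize(im2[200:320,160:320],(400,300))]))
print(r.get_state()['contact_force'])
```

```text
t 5.35 pos [ 0.6405 -0.0757  0.1361] yaw 0.6 delta cm [-0.57 11.63  0.06] turn -0.4
[ 0.12037258 -0.9779908   0.25315535]
```

View pics/w6.png

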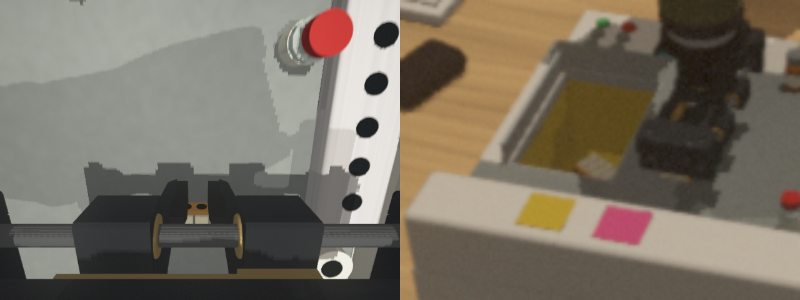

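Run:
```python
from h import *
for z in (.12,.138,.15,.165,.18): print(z,pix2w('top',[(369.8,199.3)],z)[0].round(3),pix2w('wrist',[(531,429)],z)[0].round(3))
```

```text
0.12 [ 0.745 -0.137  0.12 ] [ 0.752 -0.149  0.12 ]
0.138 [ 0.741 -0.136  0.138] [ 0.738 -0.132  0.138]
0.15 [ 0.738 -0.134  0.15 ] [ 0.729 -0.12   0.15 ]
0.165 [ 0.735 -0.133  0.165] [ 0.718 -0.106  0.165]
0.18 [ 0.732 -0.131  0.18 ] [ 0.707 -0.092  0.18 ]
```

The white fitting near (0.74, -0.13) tops out at about 15 mm above the deck, well under the gripper body. I'll continue.

{"name": "send_rows", "arguments": {
  "series": [
    {"delta_pos": [0,0.8,0],"turn": 0,"jaw": 0.84},
    {"delta_pos": [-0.1,1.6,0],"turn": 0,"jaw": 0.84},
    {"delta_pos": [-0.1,2.4,0],"turn": 0,"jaw": 0.84},
    {"delta_pos": [-0.2,3.2,0],"turn": 0,"jaw": 0.84},
    {"delta_pos": [-0.2,4.0,0],"turn": 0,"jaw": 0.84},
    {"delta_pos": [-0.3,4.8,0],"turn": 0,"jaw": 0.84},
    {"delta_pos": [-0.3,5.6,0],"turn": 0,"jaw": 0.84},
    {"delta_pos": [-0.4,6.4,0],"turn": 0,"jaw": 0.84}
  ]
}}

```text
clock: 6.12
tool_pos: [0.6369, -0.1389, 0.1352]
eef_rot: [1.0, 0.006, 0.0, 0.0]
contact_force: [-0.8, 0.1, 0.8]
opening: 0.159
```

{"name": "send_rows", "arguments": {
  "series": [
    {"delta_pos": [0,0.8,0],"turn": 0,"jaw": 0.84},
    {"delta_pos": [0,1.6,0],"turn": 0,"jaw": 0.84},
    {"delta_pos": [0,2.4,0],"turn": 0,"jaw": 0.84},
    {"delta_pos": [0,3.2,0],"turn": 0,"jaw": 0.84},
    {"delta_pos": [0,4.0,0],"turn": 0,"jaw": 0.84},
    {"delta_pos": [0,4.8,0],"turn": 0,"jaw": 0.84},
    {"delta_pos": [0,5.4,0],"turn": 0,"jaw": 0.84}
  ]
}}

```text
clock: 6.7
tool_pos: [0.6374, -0.1933, 0.1352]
eef_rot: [1.0, 0.006, 0.0, 0.0]
contact_force: [-0.2, -0.8, -0.0]
opening: 0.157
```

Run:
```python
from h import *
to([.554,.112,.18],1)
im=vision.snapshot('wrist'); im2=vision.snapshot('scene'); cv2.imwrite('pics/w7.png',np.hstack([cv2.resize(im,(400,300)),cv2.resize(im2[200:320,160:320],(400,300))]))
print(r.get_state()['contact_force'])
```

```text
t 6.7 pos [ 0.6374 -0.1933  0.1352] yaw 0.63 delta cm [ -8.   -30.62  -4.5 ] turn -0.4
[ 0.0310592  -0.18379544  0.92109933]
```

View pics/w7.png

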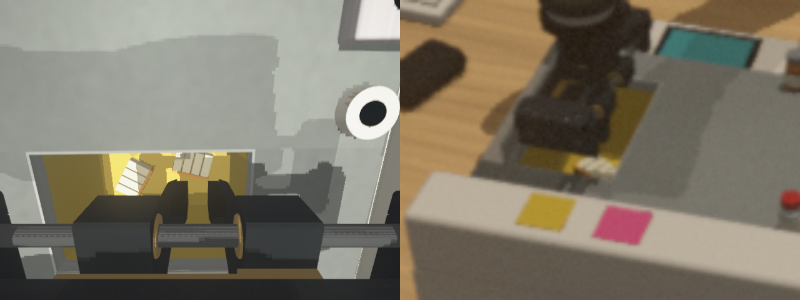

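Strips C and D are both in the bin. Next is B.

{"name": "send_rows", "arguments": {
  "series": [
    {"delta_pos": [0,0,-2.5],"turn": 0,"jaw": 0.84},
    {"delta_pos": [-0.4,-1.5,-4.7],"turn": 0,"jaw": 0.84},
    {"delta_pos": [-1.3,-5,-5.5],"turn": 0,"jaw": 0.84},
    {"delta_pos": [-2.3,-8.8,-5.5],"turn": 0,"jaw": 0.84},
    {"delta_pos": [-3.3,-12.6,-5.5],"turn": 0,"jaw": 0.84},
    {"delta_pos": [-4.3,-16.4,-5.5],"turn": 0,"jaw": 0.84},
    {"delta_pos": [-5.3,-20.2,-5.5],"turn": 0,"jaw": 0.84},
    {"delta_pos": [-6.3,-24,-5.5],"turn": 0,"jaw": 0.84}
  ]
}}

```text
clock: 7.47
tool_pos: [0.5708, 0.0496, 0.1905]
eef_rot: [1.0, 0.006, 0.0, -0.0]
contact_force: [-0.0, 0.9, 0.1]
opening: 0.16
```

{"name": "send_rows", "arguments": {
  "series": [
    {"delta_pos": [-0.9,-3,0],"turn": 0,"jaw": 0.84},
    {"delta_pos": [-1.5,-5.5,0],"turn": 0,"jaw": 0.84},
    {"delta_pos": [-1.7,-6.6,0],"turn": 0,"jaw": 0.84},
    {"delta_pos": [-1.7,-6.6,0],"turn": 0,"jaw": 0.84},
    {"delta_pos": [-1.7,-6.6,1],"turn": 0,"jaw": 0.84}
  ]
}}

```text
clock: 7.88
tool_pos: [0.5554, 0.1128, 0.1813]
eef_rot: [1.0, 0.006, 0.002, 0.0]
contact_force: [0.3, -0.7, 0.2]
opening: 0.16
```

Run:
```python
from h import *
to([.554,.112,.1355],1)
im=vision.snapshot('wrist'); cv2.imwrite('pics/w8.png',im)
```

```text
t 7.8833 pos [0.5554 0.1128 0.1813] yaw 0.67 delta cm [-0.16  0.07  4.58] turn -0.3
```

View pics/w8.png

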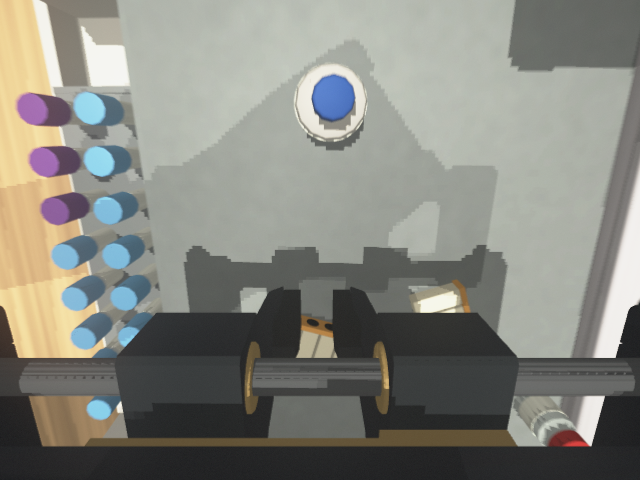

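Run:
```python
from h import *
print(pix2w('wrist',[(302,316),(332,324),(412,300),(420,312),(465,282)],.132).round(3))
```

```text
[[0.546 0.086 0.132]
 [0.563 0.081 0.132]
 [0.607 0.097 0.132]
 [0.612 0.089 0.132]
 [0.635 0.108 0.132]]
```

{"name": "send_rows", "arguments": {
  "series": [
    {"delta_pos": [-0.1,0,2.2],"turn": 0,"jaw": 0.84},
    {"delta_pos": [-0.1,0,4],"turn": 0,"jaw": 0.84},
    {"delta_pos": [-0.1,0,4.6],"turn": 0,"jaw": 0.84},
    {"delta_pos": [-0.1,0.5,4.6],"turn": 0,"jaw": 0.84},
    {"delta_pos": [-0.1,1.3,4.6],"turn": 0,"jaw": 0.84},
    {"delta_pos": [-0.1,2.1,4.6],"turn": 0,"jaw": 0.84},
    {"delta_pos": [-0.1,2.9,4.6],"turn": 0,"jaw": 0.84},
    {"delta_pos": [-0.1,3.7,4.6],"turn": 0,"jaw": 0.84}
  ]
}}

```text
clock: 8.6
tool_pos: [0.5536, 0.0743, 0.1344]
eef_rot: [1.0, 0.005, 0.0, 0.0]
contact_force: [-0.0, 0.4, 0.2]
opening: 0.162
```

{"name": "send_rows", "arguments": {
  "series": [
    {"delta_pos": [0.05,0.9,0],"turn": 0,"jaw": 0.84},
    {"delta_pos": [0.1,1.8,0],"turn": 0,"jaw": 0.84},
    {"delta_pos": [0.15,2.7,0],"turn": 0,"jaw": 0.84},
    {"delta_pos": [0.2,3.6,0],"turn": 0,"jaw": 0.84},
    {"delta_pos": [0.25,4.5,0],"turn": 0,"jaw": 0.84},
    {"delta_pos": [0.3,5.4,0],"turn": 0,"jaw": 0.84},
    {"delta_pos": [0.35,6.3,0],"turn": 0,"jaw": 0.84},
    {"delta_pos": [0.4,7.2,0],"turn": 0,"jaw": 0.84}
  ]
}}

```text
clock: 9.27
tool_pos: [0.5582, 0.0033, 0.1342]
eef_rot: [1.0, 0.006, 0.0, 0.0]
contact_force: [0.0, 0.2, 0.4]
opening: 0.16
```

Run:
```python
from h import *
to([.562,-.193,.1355],1)
im=vision.snapshot('wrist'); im2=vision.snapshot('scene'); cv2.imwrite('pics/w9.png',np.hstack([cv2.resize(im,(400,300)),cv2.resize(im2[200:320,240:400],(400,300))]))
print(r.get_state()['contact_force'])
```

```text
t 9.2667 pos [0.5582 0.0033 0.1342] yaw 0.68 delta cm [ 0.15 19.63 -0.13] turn -0.3
[ 0.02638849 -0.39429638  0.18006928]
```

View pics/w9.png

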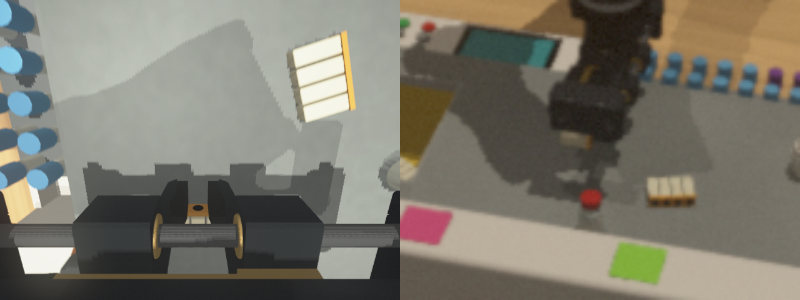

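Strip B is flat against the fingers and centred, clear of the amber vial. I'll carry on, raising the tips by 1 mm.

{"name": "send_rows", "arguments": {
  "series": [
    {"delta_pos": [0,0.9,-0.1],"turn": 0,"jaw": 0.84},
    {"delta_pos": [0,1.8,-0.1],"turn": 0,"jaw": 0.84},
    {"delta_pos": [0,2.7,-0.1],"turn": 0,"jaw": 0.84},
    {"delta_pos": [0,3.6,-0.1],"turn": 0,"jaw": 0.84},
    {"delta_pos": [0,4.5,-0.1],"turn": 0,"jaw": 0.84},
    {"delta_pos": [0.1,5.4,-0.1],"turn": 0,"jaw": 0.84},
    {"delta_pos": [0.1,6.3,-0.1],"turn": 0,"jaw": 0.84},
    {"delta_pos": [0.1,7.2,-0.1],"turn": 0,"jaw": 0.84}
  ]
}}

```text
clock: 10.03
tool_pos: [0.5601, -0.0689, 0.1352]
eef_rot: [1.0, 0.006, 0.0, 0.0]
contact_force: [-0.6, 0.8, 0.0]
opening: 0.156
```

{"name": "send_rows", "arguments": {
  "series": [
    {"delta_pos": [0,0.9,0],"turn": 0,"jaw": 0.84},
    {"delta_pos": [0.1,1.8,0],"turn": 0,"jaw": 0.84},
    {"delta_pos": [0.1,2.7,0],"turn": 0,"jaw": 0.84},
    {"delta_pos": [0.1,3.6,0],"turn": 0,"jaw": 0.84},
    {"delta_pos": [0.2,4.5,0],"turn": 0,"jaw": 0.84},
    {"delta_pos": [0.2,5.4,0],"turn": 0,"jaw": 0.84}
  ]
}}

```text
clock: 10.53
tool_pos: [0.5628, -0.1227, 0.1352]
eef_rot: [1.0, 0.006, 0.0, 0.0]
contact_force: [-1.4, 0.5, -0.2]
opening: 0.159
```

Run:
```python
from h import *
to([.562,-.193,.1355],1)
im=vision.snapshot('wrist'); im2=vision.snapshot('scene'); cv2.imwrite('pics/w10.png',np.hstack([cv2.resize(im,(400,300)),cv2.resize(im2[200:320,160:320],(400,300))]))
print(r.get_state()['contact_force'])
```

```text
t 10.5333 pos [ 0.5628 -0.1227  0.1352] yaw 0.67 delta cm [-0.16  7.03 -0.03] turn -0.3
[-0.01877725 -0.97400883  0.74624455]
```

View pics/w10.png

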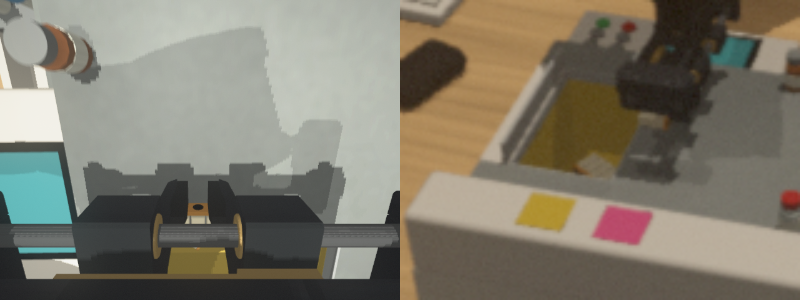

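Strip B is at the chute's edge. I'll push it over.

{"name": "send_rows", "arguments": {
  "series": [
    {"delta_pos": [0,0.9,0],"turn": 0,"jaw": 0.84},
    {"delta_pos": [0,1.8,0],"turn": 0,"jaw": 0.84},
    {"delta_pos": [0,2.7,0],"turn": 0,"jaw": 0.84},
    {"delta_pos": [0,3.6,0],"turn": 0,"jaw": 0.84},
    {"delta_pos": [0,4.5,0],"turn": 0,"jaw": 0.84},
    {"delta_pos": [0,5.4,0],"turn": 0,"jaw": 0.84},
    {"delta_pos": [0,6.3,0],"turn": 0,"jaw": 0.84},
    {"delta_pos": [0,7.0,0],"turn": 0,"jaw": 0.84}
  ]
}}

```text
clock: 11.3
tool_pos: [0.5634, -0.1933, 0.1352]
eef_rot: [1.0, 0.005, -0.0, 0.0]
contact_force: [-0.4, -0.7, -0.0]
opening: 0.162
```

Run:
```python
from h import *
to([.631,.131,.19],1)
im=vision.snapshot('wrist'); im2=vision.snapshot('scene'); cv2.imwrite('pics/w11.png',np.hstack([cv2.resize(im,(400,300)),cv2.resize(im2[200:320,160:320],(400,300))]))
```

```text
t 11.3 pos [ 0.5634 -0.1933  0.1352] yaw 0.62 delta cm [  7.11 -32.36  -5.5 ] turn -0.4
```

View pics/w11.png

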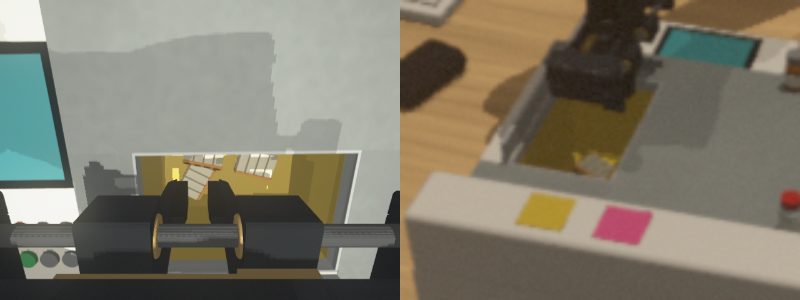

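Three strips show in the bin. Next is A.

{"name": "send_rows", "arguments": {
  "series": [
    {"delta_pos": [0,0,-2.5],"turn": 0,"jaw": 0.84},
    {"delta_pos": [0.3,-1.5,-4.7],"turn": 0,"jaw": 0.84},
    {"delta_pos": [1.1,-5,-5.5],"turn": 0,"jaw": 0.84},
    {"delta_pos": [1.9,-8.8,-5.5],"turn": 0,"jaw": 0.84},
    {"delta_pos": [2.8,-12.6,-5.5],"turn": 0,"jaw": 0.84},
    {"delta_pos": [3.6,-16.4,-5.5],"turn": 0,"jaw": 0.84},
    {"delta_pos": [4.4,-20.2,-5.5],"turn": 0,"jaw": 0.84},
    {"delta_pos": [5.3,-24,-5.5],"turn": 0,"jaw": 0.84}
  ]
}}

```text
clock: 12.07
tool_pos: [0.6133, 0.0514, 0.1904]
eef_rot: [1.0, 0.006, -0.0, -0.0]
contact_force: [1.7, -0.2, 0.1]
opening: 0.16
```

{"name": "send_rows", "arguments": {
  "series": [
    {"delta_pos": [0.9,-3.7,0],"turn": 0,"jaw": 0.84},
    {"delta_pos": [1.6,-7,0],"turn": 0,"jaw": 0.84},
    {"delta_pos": [1.8,-8.4,0],"turn": 0,"jaw": 0.84},
    {"delta_pos": [1.8,-8.4,0],"turn": 0,"jaw": 0.84},
    {"delta_pos": [1.8,-8.4,1],"turn": 0,"jaw": 0.84}
  ]
}}

```text
clock: 12.48
tool_pos: [0.6314, 0.1334, 0.1814]
eef_rot: [1.0, 0.006, 0.001, -0.0]
contact_force: [-0.1, -0.4, -0.0]
opening: 0.159
```

Run:
```python
from h import *
to([.631,.131,.1355],1)
im=vision.snapshot('wrist'); cv2.imwrite('pics/w12.png',im)
```

```text
t 12.4833 pos [0.6314 0.1334 0.1814] yaw 0.74 delta cm [-0.06  0.24  4.59] turn -0.3
```

View pics/w12.png

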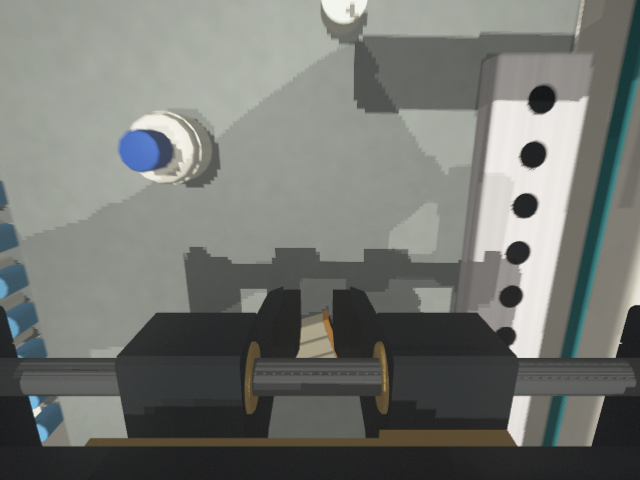

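{"name": "send_rows", "arguments": {
  "series": [
    {"delta_pos": [-0.1,0,2.2],"turn": 0,"jaw": 0.84},
    {"delta_pos": [-0.1,0,4],"turn": 0,"jaw": 0.84},
    {"delta_pos": [-0.1,0,4.6],"turn": 0,"jaw": 0.84},
    {"delta_pos": [-0.1,0.5,4.6],"turn": 0,"jaw": 0.84},
    {"delta_pos": [-0.1,1.3,4.6],"turn": 0,"jaw": 0.84},
    {"delta_pos": [-0.1,2.1,4.6],"turn": 0,"jaw": 0.84},
    {"delta_pos": [-0.1,2.9,4.6],"turn": 0,"jaw": 0.84},
    {"delta_pos": [-0.1,3.7,4.6],"turn": 0,"jaw": 0.84}
  ]
}}

```text
clock: 13.2
tool_pos: [0.6303, 0.094, 0.1345]
eef_rot: [1.0, 0.005, 0.0, 0.0]
contact_force: [0.2, 0.5, 1.0]
opening: 0.16
```

Run:
```python
from h import *
to([.625,-.193,.1355],1)
im=vision.snapshot('wrist'); im2=vision.snapshot('scene'); cv2.imwrite('pics/w13.png',np.hstack([cv2.resize(im,(400,300)),cv2.resize(im2[200:320,260:420],(400,300))]))
print(r.get_state()['contact_force'])
```

```text
t 13.2 pos [0.6303 0.094  0.1345] yaw 0.59 delta cm [-0.83 28.7  -0.08] turn -0.4
[ 0.28109402 -0.63965838 -0.40436042]
```

View pics/w13.png

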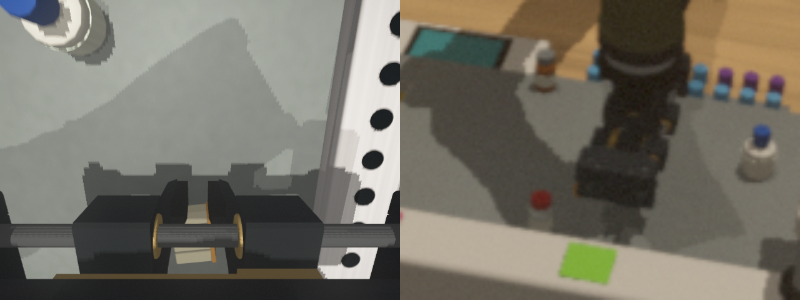

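{"name": "send_rows", "arguments": {
  "series": [
    {"delta_pos": [0,0.8,-0.1],"turn": 0,"jaw": 0.84},
    {"delta_pos": [0,1.7,-0.1],"turn": 0,"jaw": 0.84},
    {"delta_pos": [0,2.6,-0.1],"turn": 0,"jaw": 0.84},
    {"delta_pos": [0,3.5,-0.1],"turn": 0,"jaw": 0.84},
    {"delta_pos": [0,4.4,-0.1],"turn": 0,"jaw": 0.84},
    {"delta_pos": [0,5.3,-0.1],"turn": 0,"jaw": 0.84},
    {"delta_pos": [0,6.2,-0.1],"turn": 0,"jaw": 0.84},
    {"delta_pos": [0,7.1,-0.1],"turn": 0,"jaw": 0.84}
  ]
}}

```text
clock: 13.97
tool_pos: [0.6309, 0.0239, 0.1352]
eef_rot: [1.0, 0.006, 0.0, 0.0]
contact_force: [-0.0, -0.6, 0.5]
opening: 0.16
```

Run:
```python
from h import *
to([.625,-.193,.1355],1)
im=vision.snapshot('wrist'); im2=vision.snapshot('scene'); cv2.imwrite('pics/w14.png',np.hstack([cv2.resize(im,(400,300)),cv2.resize(im2[200:320,220:380],(400,300))]))
```

```text
t 13.9667 pos [0.6309 0.0239 0.1352] yaw 0.66 delta cm [-0.84 21.69 -0.03] turn -0.3
```

View pics/w14.png

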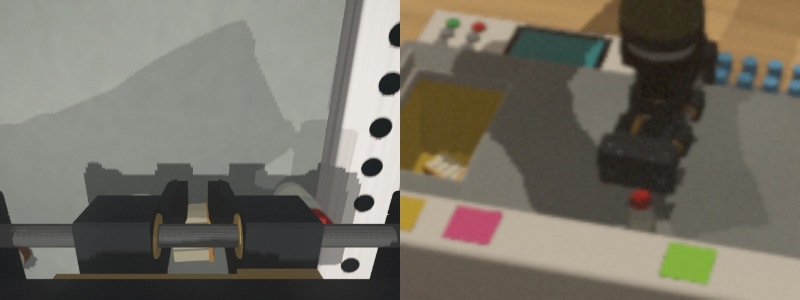

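Strip A is stable, and the red vial is standing clear beside it. I'll continue.

{"name": "send_rows", "arguments": {
  "series": [
    {"delta_pos": [0,0.9,0],"turn": 0,"jaw": 0.84},
    {"delta_pos": [0,1.8,0],"turn": 0,"jaw": 0.84},
    {"delta_pos": [0,2.7,0],"turn": 0,"jaw": 0.84},
    {"delta_pos": [0,3.6,0],"turn": 0,"jaw": 0.84},
    {"delta_pos": [0,4.5,0],"turn": 0,"jaw": 0.84},
    {"delta_pos": [0,5.4,0],"turn": 0,"jaw": 0.84},
    {"delta_pos": [0,6.3,0],"turn": 0,"jaw": 0.84},
    {"delta_pos": [0,7.2,0],"turn": 0,"jaw": 0.84}
  ]
}}

```text
clock: 14.73
tool_pos: [0.6318, -0.048, 0.1352]
eef_rot: [1.0, 0.006, 0.0, 0.0]
contact_force: [-0.2, -0.2, 1.2]
opening: 0.163
```

{"name": "send_rows", "arguments": {
  "series": [
    {"delta_pos": [0,0.9,0],"turn": 0,"jaw": 0.84},
    {"delta_pos": [0,1.8,0],"turn": 0,"jaw": 0.84},
    {"delta_pos": [0,2.7,0],"turn": 0,"jaw": 0.84},
    {"delta_pos": [0,3.6,0],"turn": 0,"jaw": 0.84},
    {"delta_pos": [0,4.5,0],"turn": 0,"jaw": 0.84},
    {"delta_pos": [0,5.4,0],"turn": 0,"jaw": 0.84},
    {"delta_pos": [0,6.2,0],"turn": 0,"jaw": 0.84}
  ]
}}

```text
clock: 15.32
tool_pos: [0.6324, -0.1101, 0.1352]
eef_rot: [1.0, 0.006, -0.0, 0.0]
contact_force: [0.2, -0.1, -0.2]
opening: 0.157
```

Run:
```python
from h import *
to([.625,-.193,.1355],1)
im=vision.snapshot('wrist'); im2=vision.snapshot('scene'); cv2.imwrite('pics/w15.png',np.hstack([cv2.resize(im,(400,300)),cv2.resize(im2[200:320,160:320],(400,300))]))
```

```text
t 15.3167 pos [ 0.6324 -0.1101  0.1352] yaw 0.66 delta cm [-0.84  8.28 -0.03] turn -0.3
```

View pics/w15.png

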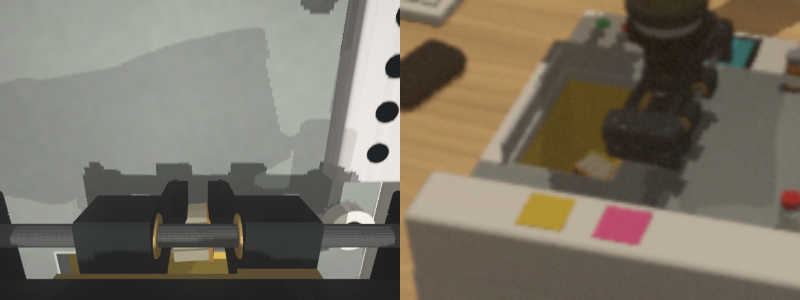

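{"name": "send_rows", "arguments": {
  "series": [
    {"delta_pos": [0,0.9,0],"turn": 0,"jaw": 0.84},
    {"delta_pos": [0,1.8,0],"turn": 0,"jaw": 0.84},
    {"delta_pos": [0,2.7,0],"turn": 0,"jaw": 0.84},
    {"delta_pos": [0,3.6,0],"turn": 0,"jaw": 0.84},
    {"delta_pos": [0,4.5,0],"turn": 0,"jaw": 0.84},
    {"delta_pos": [0,5.4,0],"turn": 0,"jaw": 0.84},
    {"delta_pos": [0,6.3,0],"turn": 0,"jaw": 0.84},
    {"delta_pos": [0,7.2,0],"turn": 0,"jaw": 0.84}
  ]
}}

```text
clock: 16.08
tool_pos: [0.6333, -0.1821, 0.1352]
eef_rot: [1.0, 0.006, -0.0, 0.0]
contact_force: [0.2, 0.3, -0.1]
opening: 0.162
```

{"name": "send_rows", "arguments": {
  "series": [
    {"delta_pos": [0,0.6,0],"turn": 0,"jaw": 0.84},
    {"delta_pos": [0,1.1,0],"turn": 0,"jaw": 0.84},
    {"delta_pos": [0,1.1,0],"turn": 0,"jaw": 0.84}
  ]
}}

```text
clock: 16.33
tool_pos: [0.6333, -0.1937, 0.1351]
eef_rot: [1.0, 0.005, -0.0, 0.0]
contact_force: [-0.6, 0.2, -0.2]
opening: 0.163
```

Run:
```python
from h import *
to([.625,-.193,.1355],1)
im=vision.snapshot('wrist'); im2=vision.snapshot('scene'); cv2.imwrite('pics/w16.png',np.hstack([cv2.resize(im,(400,300)),cv2.resize(im2[200:320,160:320],(400,300))]))
```

```text
t 16.3333 pos [ 0.6333 -0.1937  0.1351] yaw 0.57 delta cm [-0.83 -0.08 -0.04] turn -0.4
```

View pics/w16.png

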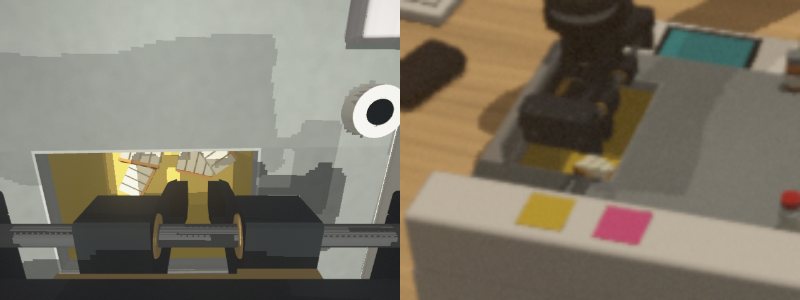

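Four strips are visible in the bin. I'll retreat up and away, then check.

{"name": "send_rows", "arguments": {
  "series": [
    {"delta_pos": [0,0,-3],"turn": 0,"jaw": 0.84},
    {"delta_pos": [0,0,-6.5],"turn": 0,"jaw": 0.84},
    {"delta_pos": [0,0,-10],"turn": 0,"jaw": 0.84},
    {"delta_pos": [-1,1.5,-13],"turn": 0,"jaw": 0.84},
    {"delta_pos": [-3,4.5,-14],"turn": 0,"jaw": 0.84},
    {"delta_pos": [-5,8,-14],"turn": 0,"jaw": 0.84},
    {"delta_pos": [-7,11.5,-14],"turn": 0,"jaw": 0.84},
    {"delta_pos": [-9,15,-14],"turn": 0,"jaw": 0.84}
  ]
}}

```text
clock: 17.1
tool_pos: [0.5447, -0.3433, 0.2759]
eef_rot: [1.0, 0.007, 0.0, 0.0]
contact_force: [-0.2, 0.0, 0.2]
opening: 0.161
```

{"name": "send_rows", "arguments": {
  "series": [
    {"delta_pos": [-2,3.5,0],"turn": 0,"jaw": 0.84},
    {"delta_pos": [-4,7,0],"turn": 0,"jaw": 0.84},
    {"delta_pos": [-6,10,0],"turn": 0,"jaw": 0.84},
    {"delta_pos": [-7,12,0],"turn": 0,"jaw": 0.84},
    {"delta_pos": [-7,12,0],"turn": 0,"jaw": 0.84},
    {"delta_pos": [-7,12,0],"turn": 0,"jaw": 0.84}
  ]
}}

```text
clock: 17.6
tool_pos: [0.476, -0.4645, 0.275]
eef_rot: [1.0, 0.005, -0.0, -0.0]
contact_force: [0.6, 0.8, 0.3]
opening: 0.159
```

Run:
```python
from h import *
im=vision.snapshot('top'); im2=vision.snapshot('scene'); 
cv2.imwrite('pics/t9.png',cv2.resize(im[150:345,195:445],None,fx=3.1,fy=3.0,interpolation=cv2.INTER_CUBIC)); cv2.imwrite('pics/s9.png',im2)
```

```text
(no output)
```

View pics/t9.png

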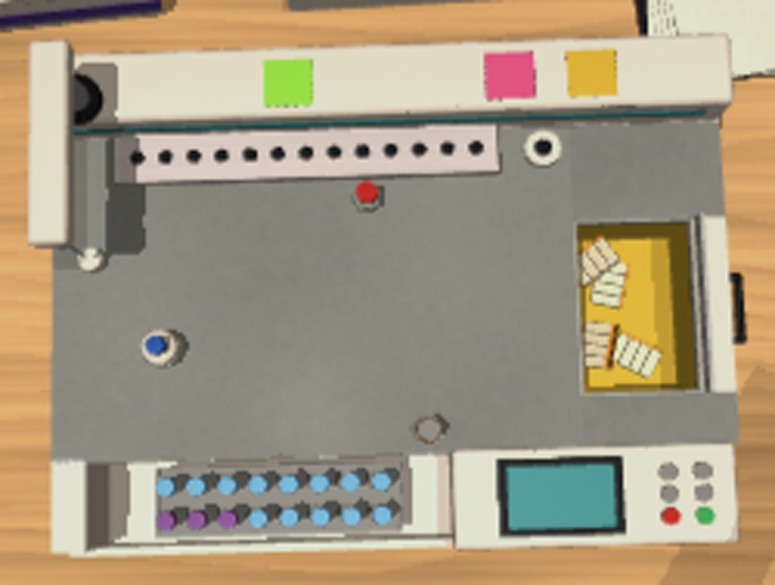

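View pics/s9.png

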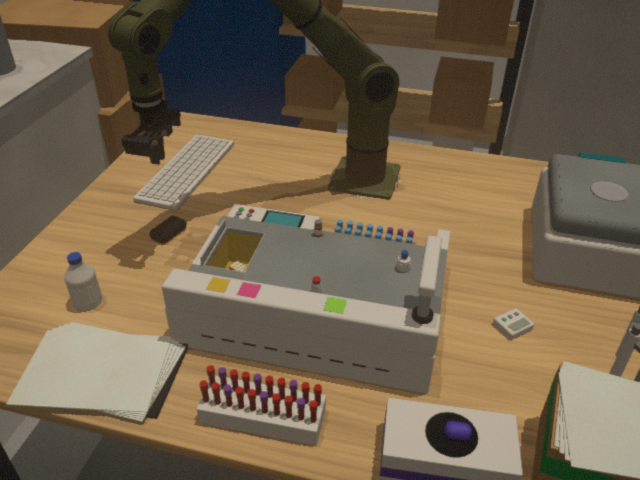

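The top view shows all four strips in the yellow bin at (600,260), (608,285), (598,345) and (637,355). The deck is clear, and both vials and the bottle stand at their original pixels: (430,428), (367,192) and (156,345). I'm handing in.

```bash
python3 -c "
from h import *
print(order.finish_job(), r.get_state()['clock'])"
```

```text
the job is handed in; nothing more can be done
the job is handed in; nothing more can be done
```

All four cuvette strips are down the chute and in the waste bin. I swept them one at a time with the nearly closed fingertips, about 4–5 mm above the deck, at roughly 0.1 m/s. The arm finished clear of the analyser after about 18 s, and the job is handed in.

- **Final pictures:** in the top view all four strips lie in the bin and the deck is clear. The amber vial, red-cap vial and bottle stand at the same pixels as at the start, and the rest of the bench looks unchanged.
- **Forces:** the readings I took never passed about 2 N.
- **Checks:** none failed. The networks missed the amber vial, took the whole analyser for the chute mouth and gave two false reagent-bottle detections. I placed the vial and the chute from the picture and the calibration instead.

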